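Square an optical rail into the corner of fence and end stop

ROBOT

A 6-joint arm with a two-finger parallel gripper is mounted at the origin on the work surface. World frame = base frame: x ahead of the robot, y to its left, z up, the work surface at z = 0. Lengths are in m, angles in rad, forces in N, time in s.
With the tool pointing down it reaches from about 0.35 to 0.775 m from the base axis. Payload 7.3 kg.
Tool frame: the origin (TCP) lies at the very end of the fingers, on their centre line; the grasp point (between the pads) lies 19 mm behind it (robot.hold_point_z is the distance from the TCP to the grasp point, in m); y points along the fingers, z is the direction in which the jaws open and shut, and the axes are right-handed (so a half turn about y gives the same grasp; the last joint's range is limited). The gripper opens to 92 mm and grips with 3 to 60 N. Pads are 19 mm wide; open, the fingers measure 130 mm over their backs; the gripper's body (75 mm by 190 mm) begins 47 mm behind the grasp point.
Start: joints at [-1.348, 0.342, 1.524, -0, 1.275, -0.146], TCP at [0.189, -0.49, 0.227] pointing down, gripper open.
Joint ranges: [-2.53, 2.53], [-0.77, 2.02], [0.04, 2.7], [-1, 4.14], [0.28, 2.66], [-3.11, 3.11]. Speed limits (rad/s): [2.57, 2.57, 3.14, 3.14, 3.14, 3.14].

INTERFACE

Orientations are given as [roll, pitch, yaw] about the fixed x, y, z axes, in that order (R = Rz(yaw) Ry(pitch) Rx(roll)).
In Python, from cell import robot gives the robot as it stands.
- The arm moves only by the shell command python3 -m crank 'ROWS' [OPENING] [FORCE]. ROWS is a JSON object of lists of equal length, an entry for each row: "xyz": the shift along the tool's x, y, z in cm, a list of three; "roll": the turn about the tool's y in degrees. A call has 1 to 20 rows; each row shifts and turns the commanded pose from where the row before left it, along the tool's axes as they then stand; what a row does not reach is not made up. A row lasts 1/10 s, in which the tool goes at most 50 mm and 8.59 degrees, less where a joint would pass 70% of its speed; a pose out of reach is approached as far as the arm can. A call is refused whole if a number of a shift passes 5 or a number of a turn 8.59, either way. A call with a gripper value outside its range is refused whole. OPENING is the gripper command: -1 is fully open, 1 is shut, values between are in proportion, set as the call begins (- or left out, the last holds). The fingers move at their own pace and stop on an object; FORCE is the grip in N (left out, the last holds). Time passes only in rows, so rows that do not move let the fingers close. It gives the time, the measured TCP pose, the force and the opening at its end, in the units of the state.
- robot.observe(): the state, without advancing time (a new reading comes with each control period).
- robot.read_camera(name): name is "side" or "top"; returns the picture (480x640x3 uint8, red, green, blue); there is no depth.
- robot.calibration(name): a dict with "intrinsics" (3x3 intrinsics, pixels), "pose" (4x4, takes a point from camera to world coordinates). Camera axes: x right, y down, z forward; pixel columns grow to the right and rows downward; lengths in m; the calibration is good to about 2 mm. A picture is of the moment at which its call begins. calibration takes no time and is no camera call.
- robot.hand_in(): hands the job in, once; it reports no verdict.
The state is a dict: "time": time; "qpos": joint angles; "qvel": joint speeds; "joint_efforts": joint torques, N m; "tool_pos": TCP position; "tool_rot": TCP orientation; "contact_force": force on the tool from outside, world axes, zero at the start; "torque": the same for the moment, N m; "opening": finger opening in m.
Only numpy, scipy, OpenCV 4.12 (cv2) and the standard library are available. Lean on these libraries where they do the work, as an engineer would, in place of code of your own. Each camera call takes 0.05 s, during which the arm holds its last target.

TASK

On the black breadboard, push the long loose aluminium rail at two points, either side of its middle, until its whole length lies flush against the steel fence and is pressed there with a light steady push (about 14 N) for a second. Then, keeping it flush, slide it along the fence until its end seats against the square end stop with the same light push for a second, and leave it lying there, touching both. Never press it on the fence or the stop with more than 25 N, and leave the other things where they are.

Things in the scene. Friction and masses are not known exactly. Their poses are not given: they have to be found in the camera images.
- bar_center (a point): Centre (mid-length, mid-width, half height) of the long loose aluminium rail: 240 mm long, 30 wide, 25 high, 0.3 to 0.5 kg, slotted top. Its y axis runs along the rail, x across it towards the fence, z up. It starts with this point 50 to 70 mm from the fence face, up to 11 degrees askew.
- bar_left (a point): Left (+y) end of the rail's fence-side face: on that face, at the very end, half-way up; 15 mm in rail x and 120 mm in rail y from bar_center. Same axes as bar_center.
- bar_right (a point): Right (-y) end of the rail's fence-side face, at rail x 15 mm, rail y -120 mm from bar_center. Same axes as bar_center.
- fence_face (a point): Point on the face of the fixed steel fence that looks to the robot: middle of its length, 12.5 mm above the breadboard. The fence is a straight rigid bar 430 mm long, 32 mm high, 24 mm thick. Its y axis runs along the face, x points into the fence (away from the robot); the rail lies flush when both its end points have x = 0 in this frame.
- stop_center (a point): The end stop: a rigid fixed steel block of square outline, 30 mm along the fence, 36 mm across it, 40 mm high, standing against the fence 190 mm to the left or to the right of the fence's middle (it varies). The point is on its axis, 12.5 mm above the breadboard, about 15 mm in front of the fence face; axes as fence_face. The face that the rail's end meets is 15 mm from this point, so the rail is home when bar_center is 135 mm from it along the fence.
- round_post: Fixed steel round post, 25 mm diameter with a 32 mm foot, 48 mm high, at the other end of the fence (190 mm from its middle, about 15 mm in front of the face): not the stop. Origin at its foot.
- breadboard: Fixed black breadboard 360 mm (x) by 500 mm (y), 12 mm thick; its top is 12 mm above the table. Origin under its middle. The fence, stop, post and rail stand on it; the fence may be turned up to 3 degrees against it.
- lens_mount: Loose lens in a 52 mm round mount on a steel post with a 48 mm foot, 132 mm tall, standing upright on the breadboard in front (robot side) of the rail's middle, about 85 to 100 mm from the breadboard's middle. Not to be moved. Origin at its foot.
- short_rail: Loose short spare rail of the same section, 100 mm long, behind the fence. Not to be moved. Origin at its underside.
- screw_tray: Loose grey plastic tray 90 x 120 x 25 mm on the table to the left of the breadboard. Not to be moved.
- driver: Loose screwdriver lying on the table to the right of the breadboard. Not to be moved.
- collar: Loose aluminium collar, 40 mm outside, 14 mm high, on the breadboard behind the fence. Not to be moved.
- post_holder: Loose black post holder, 25 mm diameter, 55 mm high, with a side screw, on the breadboard behind the fence. Not to be moved.
- fence: The fence as a body (origin under the middle of its face, at the breadboard's top; axes as fence_face).
- end_stop: The end stop as a body (origin at the middle of its foot).
- bar: The long loose rail as a body (origin at the middle of its underside; axes as bar_center). It slides freely on the breadboard under 1 to 4 N: pushed near one end only, it turns about a point beyond its middle and its other end swings back off the fence; nothing holds it but friction.
Things that resemble listed ones, but are neither listed nor needed, are in the scene too. What is meant by the bar is not yellow, and is the larger of those in its own colour.

How it is judged:
On the way, in this order (a step that is already met when the one before it is completed fails the run):
1. the rail lies flush along the fence (both ends within 2 mm) and is pressed on it with over 4 N (x of bar_left in the frame of fence_face between -0.002 and 0.003 m and x of bar_right in the frame of fence_face between -0.002 and 0.003 m and contact force between bar and fence above 4 N), for 0.2 s.
2. still flush, the rail's end is seated on the end stop (within 2.5 mm) and pressed on it with over 4 N (x of bar_left in the frame of fence_face between -0.002 and 0.003 m and x of bar_right in the frame of fence_face between -0.002 and 0.003 m and horizontal distance between bar_center and stop_center below 0.1375 m and contact force between bar and end_stop above 4 N), for 0.2 s.
At the end, for the whole second after the job is handed in: The long rail lies flat and at rest, both ends of its face within 2 mm of the fence and its end within 2.5 mm of the end stop (x of bar_left in the frame of fence_face between -0.002 and 0.003 m and x of bar_right in the frame of fence_face between -0.002 and 0.003 m and horizontal distance between bar_center and stop_center below 0.1375 m and angle between bar_center's own z axis and vertical below 0.05 rad and linear speed of bar below 0.005 m/s and angular speed of bar below 0.05 rad/s); the robot touches nothing.
It fails at once if the rail is pressed on the fence with more than 25 N (contact force between bar and fence above 25 N).
It fails at once if the rail is pressed on the end stop with more than 25 N (contact force between bar and end_stop above 25 N).
It fails at once if another loose thing is moved by more than 15 mm (distance of any of lens_mount, short_rail, screw_tray, driver, collar, post_holder from where it was at the start of the episode above 0.015 m).
It also fails if it takes over 72 s, if anything falls off the work surface, if the arm or the gripper's body presses on something with over 40 N, if the wrist force passes 120 N, or if a joint passes its speed limit or range.

## Working session

There is one attempt and no reset: what is moved stays moved. The work goes in short steps, Python scripts to look and compute and a shell command to move; the robot and the scene stay as the last step left them, time stands still between calls to the robot, and variables do not carry over. Pictures are saved under pics/ and viewed, and the job is handed in when it is done.

```bash
mkdir -p pics; ls; python3 - <<'E'
from cell import robot
import cv2,numpy as np
np.set_printoptions(precision=4,suppress=True)
for n in ("top","side"):
    im=robot.read_camera(n); cv2.imwrite(f"pics/{n}0.png",im[:,:,::-1])
    c=robot.calibration(n); print(n,np.array(c["intrinsics"]),np.array(c["pose"]))
print(robot.observe())
E
```

```text
pics
top [[592.2438   0.     309.8051]
 [  0.     592.2438 239.6316]
 [  0.       0.       1.    ]] [[-0.0213 -0.9969  0.0759  0.37  ]
 [-0.9998  0.0211 -0.004   0.0064]
 [ 0.0024 -0.076  -0.9971  1.4399]
 [ 0.      0.      0.      1.    ]]
side [[439.0312   0.     316.497 ]
 [  0.     439.0312 235.7226]
 [  0.       0.       1.    ]] [[-0.996  -0.0492  0.0747  0.4269]
 [-0.0889  0.6319 -0.7699  0.7193]
 [-0.0093 -0.7735 -0.6338  0.6566]
 [ 0.      0.      0.      1.    ]]
{'time': 0.1, 'qpos': array([-1.348 ,  0.3427,  1.5249, -0.    ,  1.2754, -0.146 ]), 'qvel': array([ 0.0023, -0.0038, -0.0034,  0.0003, -0.0006, -0.0005]), 'joint_efforts': array([  0.0016, -43.2003, -24.4695,   0.0719,   0.0527,  -0.    ]), 'tool_pos': array([ 0.1892, -0.4893,  0.2261]), 'tool_rot': array([-1.5722,  0.0002, -2.7728]), 'contact_force': array([ 0.1834, -0.4431,  0.286 ]), 'torque': array([0.0151, 0.007 , 0.0207]), 'opening': 0.09220116477787216}
```

View pics/top0.png

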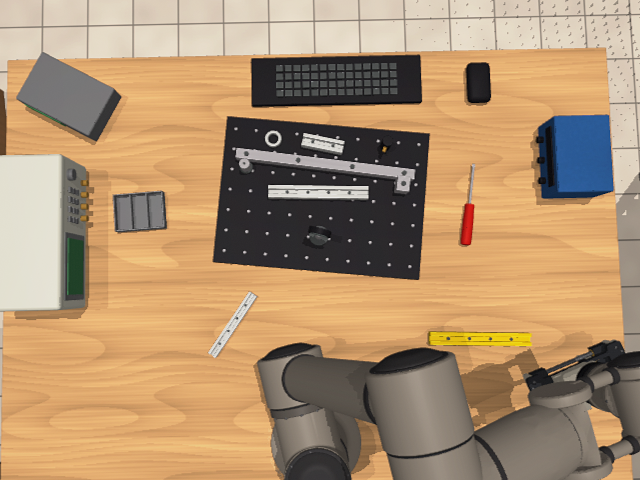

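View pics/side0.png

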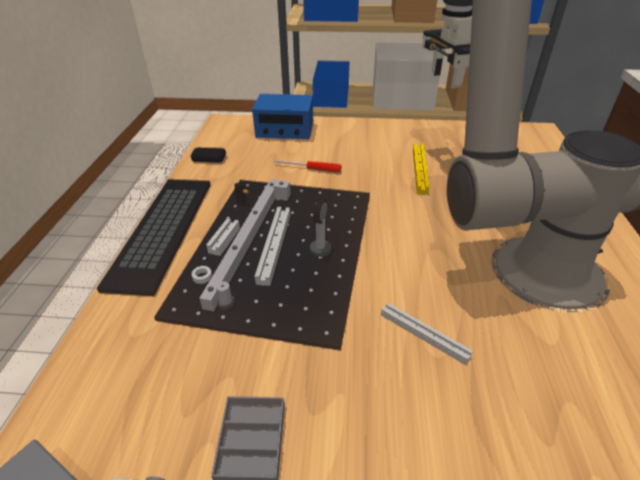

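```bash
python3 - <<'E'
import cv2
im=cv2.imread("pics/top0.png")
cv2.imwrite("pics/crop0.png",cv2.resize(im[115:265,210:435],None,fx=3.5,fy=3.5,interpolation=cv2.INTER_CUBIC))
E
```

```text
(no output)
```

View pics/crop0.png

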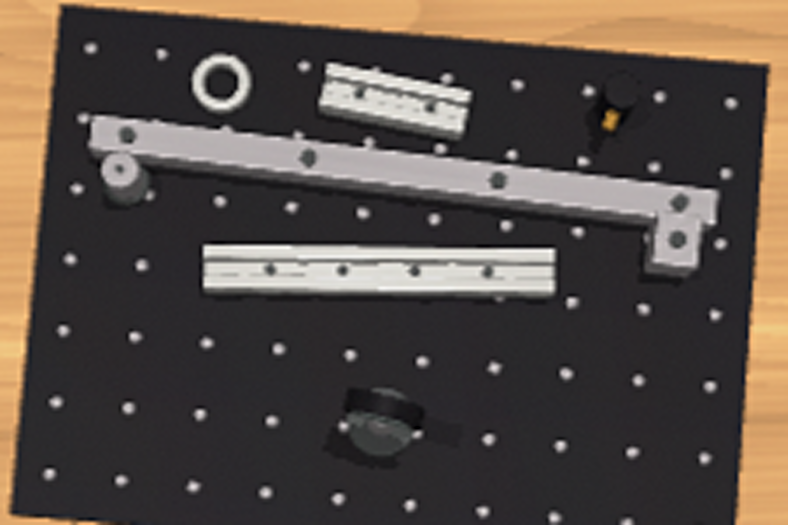

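```bash
cat > h.py <<'E'
import cv2,numpy as np
from cell import robot
np.set_printoptions(precision=4,suppress=True)
def w(n,px,z):
    c=robot.calibration(n);K=np.array(c["intrinsics"]);P=np.array(c["pose"])
    px=np.atleast_2d(np.asarray(px,float))
    d=(P[:3,:3]@np.linalg.inv(K)@np.c_[px,np.ones(len(px))].T).T
    return (P[:3,3]+d*((z-P[2,3])/d[:,2])[:,None])[:,:2]
def proj(n,p):
    c=robot.calibration(n);K=np.array(c["intrinsics"]);P=np.array(c["pose"])
    q=(np.atleast_2d(p)-P[:3,3])@P[:3,:3]@K.T
    return q[:,:2]/q[:,2:]
E
python3 - <<'E'
from h import *
im=cv2.imread("pics/top0.png"); g=cv2.cvtColor(im,cv2.COLOR_BGR2GRAY)
print(g[170:205,300],g[140:175,340])
for t in (110,130,150,170):
    m=(g>t).astype(np.uint8)*255; m=m.copy()
    n,l,s,c=cv2.connectedComponentsWithStats(m[118:262,230:415])
    for i in range(1,n):
        if s[i,4]>150:
            mm=(l==i).astype(np.uint8)
            cn=max(cv2.findContours(mm,cv2.RETR_EXTERNAL,cv2.CHAIN_APPROX_NONE)[0],key=len)
            r=cv2.minAreaRect(cn); print(t,s[i],(r[0][0]+230,r[0][1]+118),r[1],r[2])
E
```

```text
[ 40  41  40  40  41  41  39  40  40  41  41  40  40  38  28 175 219 220
 230 118 214 222 218 219 222 219 223 181 106  35  38  42  41  41  42] [184 216 217 214 107 161 214 217 203 220 217 219 166  99  90  37  32  37
  36  30 138 183 184 181 179 178 181 182 183 197  92  74  69  31  24]
110 [  25    0  160   14 1169] (334.5, 124.5) (13.0, 159.0) 90.0
110 [ 71  15  44  20 496] (322.6923065185547, 141.03846168518066) (41.772735595703125, 15.885406494140625) 11.309932708740234
110 [   2   30  183   44 1959] (322.41854095458984, 167.1231231689453) (184.40606689453125, 23.91718292236328) 8.027237892150879
110 [  38   67  101   14 1237] (318.0, 191.5) (13.0, 100.0) 90.0
130 [  27    0  158   14 1149] (335.5, 124.5) (13.0, 157.0) 90.0
130 [ 73  15  42  11 156] (323.59615325927734, 136.51923179626465) (41.772735595703125, 6.6679487228393555) 11.309932708740234
130 [ 71  20  43  15 288] (321.9615478515625, 144.69231033325195) (41.772735595703125, 7.2562971115112305) 11.309932708740234
130 [   6   30  179   43 1875] (324.1075439453125, 167.16964721679688) (179.3160400390625, 23.46022605895996) 8
[... 569 characters left out ...]
117) 0.6820604205131531
150 [ 38  72 100   9 692] (317.51973724365234, 193.52025604248047) (99.07119750976562, 7.6393208503723145) 0.7638984322547913
170 [ 31   0  69   6 232] (295.0, 120.5) (5.0, 68.0) 90.0
170 [102   0  83   9 348] (373.0, 122.0) (8.0, 82.0) 90.0
170 [ 72  20  41  14 248] (321.96154022216797, 144.69230842590332) (40.596038818359375, 6.864063739776611) 11.309932708740234
170 [   6   30  178   43 1698] (323.9912109375, 167.53936004638672) (179.18313598632812, 22.264883041381836) 8.180229187011719
170 [ 38  67 100   5 349] (317.5025177001953, 186.8092498779297) (99.04405975341797, 3.4470701217651367) 0.7538484334945679
170 [ 38  72 100   8 667] (317.5, 193.5) (7.0, 99.0) 90.0
```

```bash
cat >> h.py <<'E'
def edge(prof,level,rising):
    for i in range(len(prof)-1):
        a,b=prof[i],prof[i+1]
        if (rising and a<level<=b) or ((not rising) and a>=level>b): return i+(level-a)/(b-a)
    return np.nan
def rline(P):
    P=P[~np.isnan(P).any(1)]
    for _ in range(4):
        k=np.polyfit(P[:,1],P[:,0],1); r=abs(P[:,0]-np.polyval(k,P[:,1])); P=P[r<max(2.0*np.median(r),2e-4)]
    return k,r.mean()   # x = k0*y+k1
def measure(im,cols_rail,rail_row,fence=True):
    g=cv2.cvtColor(im,cv2.COLOR_RGB2GRAY).astype(float); out={}
    T,B=[],[]
    for c in cols_rail:
        r=int(rail_row(c)); p=g[:,c]
        T.append([c,r-12+edge(p[r-12:r+2],130,True)])
        B.append([c,r+14-edge(p[r+14:r-2:-1],160,True)])
    out['rail_front']=rline(w("top",T,.037)); out['rail_back']=rline(w("top",B,.037))
    if fence:
        T,B=[],[]
        for c in range(255,390,2):
            r=int(163+ (c-324)*.135)
            p=g[:,c]; T.append([c,r-12+edge(p[r-12:r+2],110,True)]); B.append([c,r+12-edge(p[r+12:r-2:-1],138,True)])
        out['fence_far']=rline(w("top",T,.044)); out['fence_near']=rline(w("top",B,.044))
    return out
E
python3 - <<'E'
from h import *
im=cv2.imread("pics/top0.png")[:,:,::-1].copy()
o=measure(im,range(272,366,2),lambda c:192.3+.013*(c-318))
for k,v in o.items(): print(k,v[0],np.degrees(np.arctan(v[0][0])),v[1])
g=cv2.cvtColor(im,cv2.COLOR_RGB2GRAY)
for r in (189,194,196): print(g[r,262:274],g[r,362:374])
for r in (178,181,185,188,190): print(r,g[r,390:420])
print("rail ends",w("top",[[267.5,192],[368.5,193]],.037))
print("lens foot?",w("top",[[318,240]],.012), "stop top", w("top",[[403,183.5]],.052),"post top",w("top",[[244,163.5]],.06))
print("lens top ring", w("top",[[319,232]],.144))
E
```

```text
rail_front [0.0358 0.608 ] 2.051781038802042 0.00026524570062338683
rail_back [0.0339 0.5784] 1.9426784445393073 0.0004142072657813152
fence_far [0.1447 0.6769] 8.23194490473884 0.0001357326758319883
fence_near [0.1443 0.6532] 8.212348798424538 6.59579873937606e-05
[ 40  40  39  40  39  32  92 107 106 105 105 104] [187 189 190 192 193 201 119  30  36  41  40  41]
[ 39  40  40  40  37  27 189 218 215 214 215 213] [187 187 186 185 186 162  84  31  37  41  40  40]
[ 41  40  40  39  39  23 201 230 226 225 224 224] [213 213 212 213 213 221 130  34  39  41  41  41]
178 [ 66  77  79  78  77  75  73  73 163 185 182 183 185 184 183 181 178 179
 183 198 154 147 194 223 130  28  38  39  40  41]
181 [ 38  38  38  27  61  65  69 135 178 184 183 153 109  90  93 148 180 185
 185 163  92  46  41  35  34  38  39  38  40  41]
185 [ 38  39  40  27  33  70  73 179 193 186 188 155  99  64 102 166 186 187
 189 118  40  30  37  34 107 182 155  77  35  38]
188 [ 40  39  32  22  56  73 120 176 187 185 186 186 184 183 182 181 182 185
 200 117  28  36  39  39  40  38  39  39  40  39]
190 [ 39  40  28  20  69  79  81  97  99 114 139 152 185 200 199 203 197 196
 175  93  29  38  40  39  39  40  39  38  40  39]
rail ends [[ 0.5931  0.0994]
 [ 0.5856 -0.1419]]
lens foot? [[ 0.4774 -0.0191]] stop top [[ 0.6043 -0.2227]] post top [[0.6584 0.1522]]
lens top ring [[ 0.485  -0.0194]]
```

```bash
python3 - <<'E'
import cv2
im=cv2.imread("pics/side0.png")
cv2.imwrite("pics/crops.png",cv2.resize(im[170:345,155:375],None,fx=3.4,fy=3.4,interpolation=cv2.INTER_CUBIC))
E
```

```text
(no output)
```

View pics/crops.png

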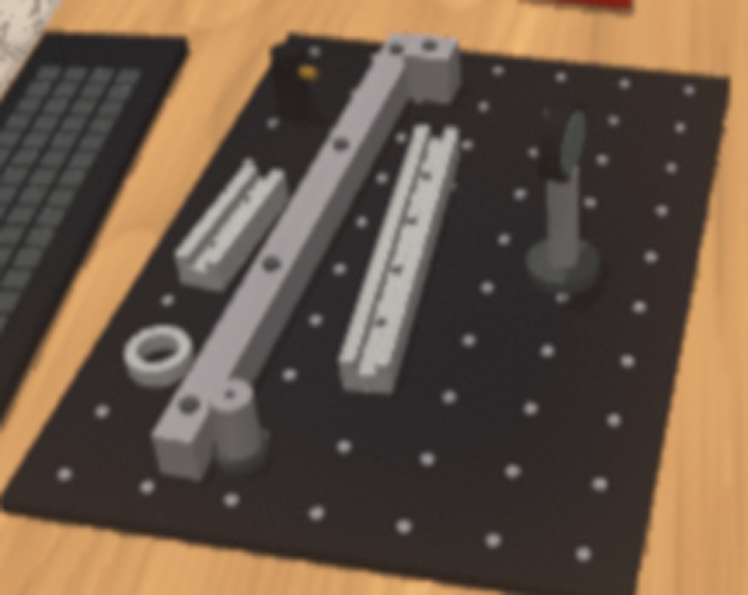

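```bash
cat >> h.py <<'E'
from scipy.spatial.transform import Rotation as Rn
KF=np.array([.1443,.6532]); TH=np.arctan(KF[0]); n=np.array([np.cos(TH),-np.sin(TH)]); u=np.array([np.sin(TH),np.cos(TH)])
F0=np.array([KF[0]*-.0374+KF[1],-.0374])
def fr(p): p=np.asarray(p)[...,:2]-F0; return np.array([p@n,p@u])
def to(target,yaw=None):
    s=robot.observe(); R=Rn.from_euler('xyz',s['tool_rot']).as_matrix()
    print('pos',s['tool_pos'],'yawdeg',np.degrees(s['tool_rot']),'F',s['contact_force'],'t',round(s['time'],2),'q',s['qpos'],'op',s['opening'])
    print('nu',fr(s['tool_pos']),'shift cm',R.T@(np.asarray(target)-s['tool_pos'])*100)
E
python3 - <<'E'
from h import *
print("lens foot side",w("side",[[320.3,247.9]],.017),w("side",[[320,244]],.022), "lens ring top side",w("side",[[155+575/3.4,170+112/3.4]],.144))
L=w("top",[[320,230],[318,236]],.144);print(L)
c=np.array([.5924,-.021]);print("rail c",fr(c),"stop",fr([.6043,-.2227]),"post",fr([.6584,.1522]),"lens",fr([.48,-.019]))
print("tgt",F0+n*(-.057-.015-.022)+u*.0085)
to([.189,-.49,.227])
E
python3 -m crank '{"xyz":[[0,0,0],[0,0,0],[0,0,0],[0,0,0]],"roll":[7.3,7.3,7.3,7.4]}' -1
```

```text
lens foot side [[ 0.4901 -0.0158]] [[ 0.4913 -0.0232]] lens ring top side [[ 0.4813 -0.009 ]]
[[ 0.4894 -0.0217]
 [ 0.4763 -0.017 ]]
rail c [-0.0572  0.0083] stop [-0.0166 -0.1896] post [-0.0166  0.1892] lens [-0.1687 -0.0058]
tgt [ 0.556  -0.0156]
pos [ 0.1892 -0.4893  0.2261] yawdeg [ -90.0777    0.0109 -158.8718] F [ 0.1834 -0.4431  0.286 ] t 0.1 q [-1.348   0.3427  1.5249 -0.      1.2754 -0.146 ] op 0.09220116477787216
nu [-0.3894 -0.5128] shift cm [ 0.0418 -0.0883  0.0545]
time: 0.5
tool_pos: [0.1892, -0.4895, 0.2263]
tool_rot: [-1.572, -0.0, 2.994]
contact_force: [-0.5, 0.2, 0.2]
opening: 0.0919
```

```bash
python3 - <<'E'
from h import *
to([.556,-.0156,.226])
E
```

```text
pos [ 0.1892 -0.4895  0.2263] yawdeg [-90.0518  -0.0193 171.5274] F [-0.5231  0.1706  0.163 ] t 0.5 q [-1.348   0.3425  1.5247  0.      1.2754  0.3707] op 0.0918745532747888
nu [-0.3893 -0.5129] shift cm [-29.2959   0.0659 -52.272 ]
```

```bash
python3 -m crank '{"xyz":[[-2,0,-3.5],[-2,0,-3.5],[-2,0,-3.5],[-2,0,-3.5],[-2,0,-3.5],[-2,0,-3.5],[-2,0,-3.5],[-2,0,-3.5],[-2,0,-3.5],[-2,0,-3.5],[-2,0,-3.5],[-2,0,-3.5],[-2,0,-3.5],[-2,0,-3.5],[-1.3,0,-3.2],[0,0,0],[0,0,0]],"roll":[-0.27,0,0,0,0,0,0,0,0,0,0,0,0,0,0,0,0]}'; python3 - <<'E'
from h import *
to([.556,-.0156,.226])
E
```

```text
time: 2.2
tool_pos: [0.5511, -0.0126, 0.226]
tool_rot: [-1.57, -0.002, 3.006]
contact_force: [-0.5, -0.1, 0.3]
opening: 0.0918
pos [ 0.5511 -0.0126  0.226 ] yawdeg [-89.9734  -0.0863 172.2028] F [-0.4555 -0.0707  0.3154] t 2.2 q [-0.1616  0.3916  1.4509 -0.0005  1.3006  1.5455] op 0.09179301412722347
nu [-0.0993  0.0108] shift cm [-0.5274  0.0014  0.2331]
```

```bash
python3 -m crank '{"xyz":[[-0.5,2,0.2],[0,3.5,0],[0,3.5,0],[0,3.5,0],[0,3,0],[0,1,0],[0,0,0],[0,0,0]],"roll":[0.4,0,0,0,0,0,0,0]}'; python3 - <<'E'
from h import *
to([.556,-.0156,.022])
for k in ("top","side"): cv2.imwrite(f"pics/{k}1.png",robot.read_camera(k)[:,:,::-1])
a=cv2.imread("pics/top1.png");b=cv2.imread("pics/side1.png")
cv2.imwrite("pics/m1.png",np.vstack([cv2.resize(a[115:265,200:440],(720,290))[:,:],cv2.resize(b[150:350,100:400],(720,300))]))
E
```

```text
time: 3.0
tool_pos: [0.5568, -0.0164, 0.063]
tool_rot: [-1.571, 0.002, 2.996]
contact_force: [-0.1, 0.1, 1.0]
opening: 0.0919
pos [ 0.5568 -0.0164  0.063 ] yawdeg [-89.9896   0.1161 171.6565] F [-0.0589  0.1179  1.0021] t 3.0 q [-0.167   0.5774  1.6404 -0.0002  0.9218  1.5495] op 0.09188805966724514
nu [-0.093   0.0078] shift cm [ 0.1025  4.1036 -0.07  ]
```

View pics/m1.png

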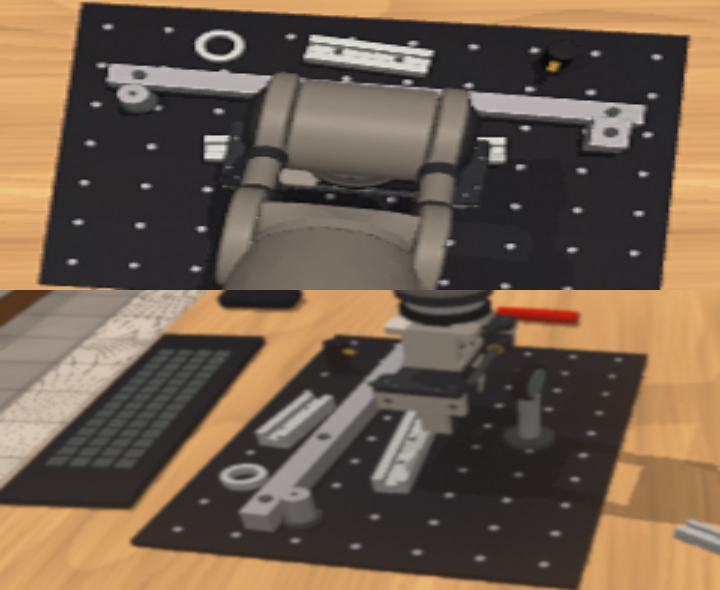

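```bash
python3 - <<'E'
from h import *
b=cv2.imread("pics/side1.png")
cv2.imwrite("pics/z1.png",cv2.resize(b[170:250,230:350],None,fx=6,fy=6,interpolation=cv2.INTER_CUBIC))
T=np.array([.5568,-.0164,.063])
R=Rn.from_euler('xyz',robot.observe()['tool_rot']).as_matrix()
for x in(-.0095,.0095):
  for z in (-.065,-.046): print(x,z,(proj("side",T+R@[x,0,z])-[230,170])*6, (proj("side",T+R@[x,-.03,z])-[230,170])*6)
E
```

```text
-0.0095 -0.065 [[278.3032 471.943 ]] [[272.5861 404.6914]]
-0.0095 -0.046 [[294.668  437.0831]] [[289.3874 370.1601]]
0.0095 -0.065 [[331.36  480.159]] [[326.7645 412.8194]]
0.0095 -0.046 [[346.9607 445.0387]] [[342.7694 378.0249]]
```

View pics/z1.png

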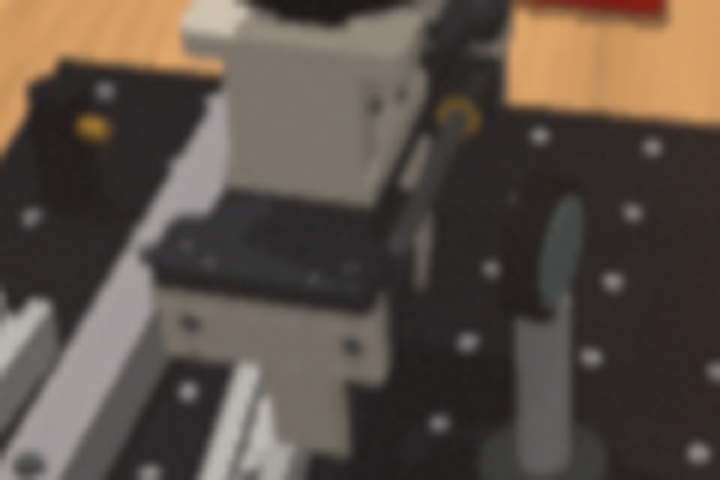

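```bash
python3 -m crank '{"xyz":[[0.15,0,0],[0,0,0],[0,1,0],[0,1,0],[0,1,0],[0,0.8,0],[0,0.4,0],[0,0,0],[0,0,0]],"roll":[-6.2,0,0,0,0,0,0,0,0]}'; python3 - <<'E'
from h import *
to([.556,-.0156,.022])
b=robot.read_camera("side")[:,:,::-1]
cv2.imwrite("pics/z2.png",cv2.resize(b[170:300,220:350],None,fx=4.6,fy=4.6,interpolation=cv2.INTER_CUBIC))
E
```

```text
time: 4.0
tool_pos: [0.5547, -0.0155, 0.0197]
tool_rot: [-1.571, 0.0, 3.105]
contact_force: [0.1, 0.9, 0.5]
opening: 0.0916
pos [ 0.5547 -0.0155  0.0197] yawdeg [-89.9936   0.0073 177.8951] F [0.0757 0.8525 0.5109] t 4.0 q [-0.166   0.6391  1.6761 -0.0001  0.8263  1.4416] op 0.0915662032468556
nu [-0.0952  0.0084] shift cm [-0.126  -0.2279  0.0031]
```

View pics/z2.png

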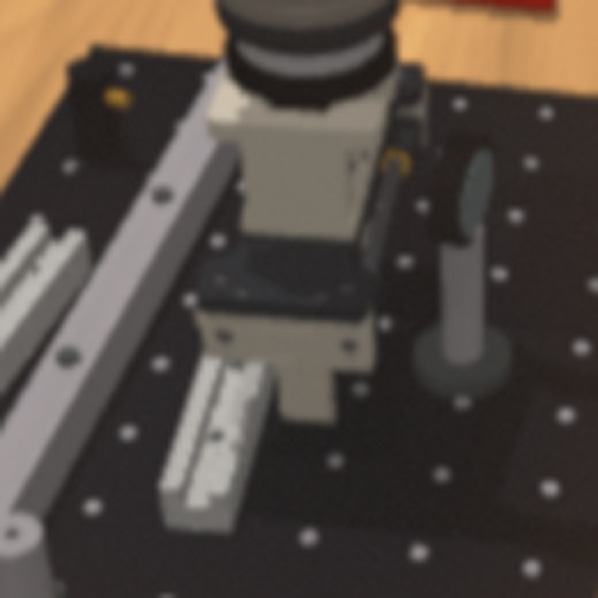

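```bash
python3 -m crank '{"xyz":[[-0.3,0,0],[-0.3,0,0],[-0.3,0,0],[-0.3,0,0],[-0.3,0,0],[-0.3,0,0],[-0.3,0,0],[-0.3,0,0],[-0.3,0,0],[-0.3,0,0],[-0.3,0,0],[0,0,0]],"roll":[0,0,0,0,0.8,0.8,0.8,0.8,0.8,0.8,0.8,0.5]}'; python3 - <<'E'
from h import *
to([.556,-.0156,.022])
for k in ("top","side"): cv2.imwrite(f"pics/{k}3.png",robot.read_camera(k)[:,:,::-1])
a=cv2.imread("pics/top3.png");b=cv2.imread("pics/side3.png")
cv2.imwrite("pics/m3.png",np.vstack([cv2.resize(a[115:265,200:440],(720,290))[:,:],cv2.resize(b[150:350,100:400],(720,300))]))
E
```

```text
time: 5.25
tool_pos: [0.5883, -0.0177, 0.0197]
tool_rot: [-1.571, 0.001, 2.997]
contact_force: [-0.8, 0.5, -0.3]
opening: 0.0919
pos [ 0.5883 -0.0177  0.0197] yawdeg [-89.9956   0.0619 171.7408] F [-0.8075  0.4598 -0.3073] t 5.25 q [-0.1603  0.6842  1.5763 -0.0001  0.88    1.5547] op 0.09194223316142454
nu [-0.0618  0.011 ] shift cm [ 3.222  -0.2374  0.252 ]
```

View pics/m3.png

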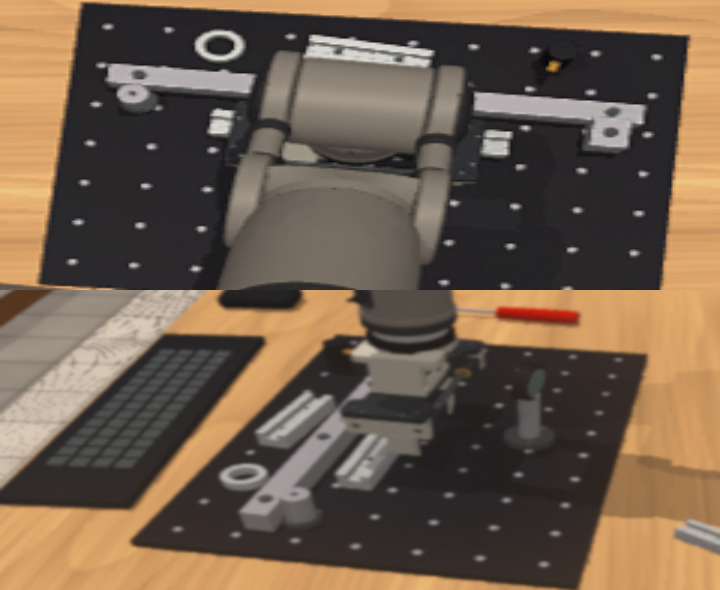

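```bash
python3 -m crank '{"xyz":[[-0.25,0,0],[-0.25,0,0],[-0.25,0,0],[-0.25,0,0],[-0.2,0,0],[-0.1,0,0],[0,0,0]],"roll":[0,0,0,0,0,0,0]}'; python3 - <<'E'
from h import *
to([.556,-.0156,.022])
for k in ("top",): cv2.imwrite(f"pics/{k}4.png",robot.read_camera(k)[:,:,::-1])
a=cv2.imread("pics/top4.png")
cv2.imwrite("pics/m4.png",cv2.resize(a[130:220,230:430],None,fx=4,fy=4,interpolation=cv2.INTER_CUBIC))
E
```

```text
time: 6.05
tool_pos: [0.6007, -0.0195, 0.0197]
tool_rot: [-1.571, 0.0, 2.998]
contact_force: [-2.8, 0.1, 1.6]
opening: 0.0917
pos [ 0.6007 -0.0195  0.0197] yawdeg [-89.9948   0.027  171.7994] F [-2.7554  0.0721  1.6284] t 6.05 q [-0.1599  0.7018  1.5372 -0.0001  0.9021  1.5541] op 0.09165205861361196
nu [-0.0492  0.011 ] shift cm [ 4.4751 -0.2327  0.2505]
```

View pics/m4.png

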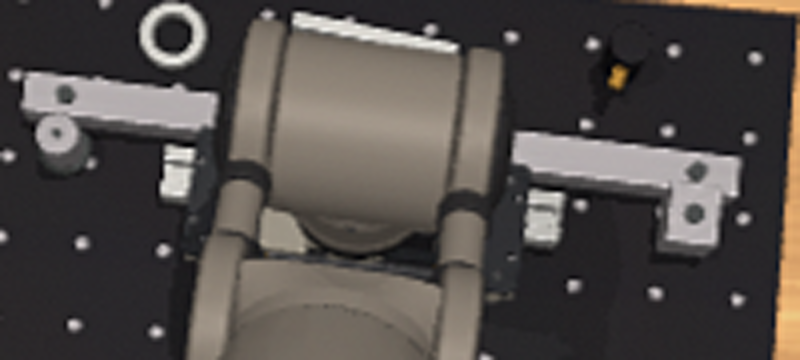

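```bash
python3 -m crank '{"xyz":[[-0.06,0,0],[-0.06,0,0],[-0.06,0,0],[-0.06,0,0],[-0.06,0,0],[0,0,0]],"roll":[0,0,0,0,0,0]}'; python3 - <<'E'
from h import *
to([.556,-.0156,.022])
a=robot.read_camera("top"); g=cv2.cvtColor(a,cv2.COLOR_RGB2GRAY).astype(float)
for c in list(range(272,279))+list(range(363,370)):
    r=int(172+(c-270)*.12); p=g[:,c]
    T=w("top",[[c,r-12+edge(p[r-12:r+10],130,True)]],.037)[0]
    print(c,p[r-12:r+6].astype(int))
E
```

```text
time: 6.7
tool_pos: [0.6035, -0.0199, 0.0197]
tool_rot: [-1.571, 0.0, 2.998]
contact_force: [-2.1, -0.1, 1.6]
opening: 0.0916
pos [ 0.6035 -0.0199  0.0197] yawdeg [-89.9964   0.0168 171.8002] F [-2.1047 -0.052   1.6118] t 6.7 q [-0.1598  0.706   1.5281 -0.0001  0.9072  1.5542] op 0.09161536542678249
nu [-0.0463  0.011 ] shift cm [ 4.7646 -0.2342  0.2521]
272 [177 184  92  73  40 142 199 203 210 107 182 217 215 207 219 209 215 164]
273 [177 191  94  73  41 161 210 210 229 109 203 212 206 212 221 208 213 185]
274 [176 190  92  71  53 120 207 209 227  96 202 212 206 212 214 209 210 189]
275 [176 195  96  72  57  79 208 209 219  97 155 209 208 213 212 209 211 222]
276 [176 188  95  73  70  64 208 210 217 121 123 210 214 216 220 218 218 195]
277 [176 182 107  75  76  46 215 217 224 137 105 181 187 163 142 135 128 104]
278 [177 187 118  71  67  29 136 140 129  85  66 101 104  82  59  52  45  47]
363 [169 182  90  68  41 150 178 192 171  99 188 195 193 151 183 188 195 144]
364 [182 198  93  73  53 143 187 189 201 103 187 193 189 180 198 188 192 164]
365 [178 196  91  72  55 150 188 188 212  98 136 187 187 194 204 188 190 174]
366 [178 190  94  72  56 110 185 188 201  96 108 186 188 193 196 188 189 204]
367 [177 185  98  73  69  66 184 188 195  98 110 186 190 193 187 187 187 214]
368 [176 183 125  79  74  49 186 189 195 114 103 187 192 195 185 190 191 208]
369 [177 182 140  81  73  32 188 192 197 141 162 208 175 168 142 166 166 148]
```

```bash
python3 -m crank '{"xyz":[[-0.03,0,0],[-0.03,0,0],[-0.03,0,0],[-0.03,0,0],[0,0,0]],"roll":[0,0,0,0,0]}';  python3 -m crank '{"xyz":[[-0.03,0,0],[-0.03,0,0],[0,0,0]],"roll":[0,0,0]}'
```

```text
time: 7.25
tool_pos: [0.6046, -0.0201, 0.0197]
tool_rot: [-1.571, 0.0, 2.999]
contact_force: [-2.5, -0.2, 1.6]
opening: 0.0918
time: 7.55
tool_pos: [0.6052, -0.0202, 0.0197]
tool_rot: [-1.571, 0.0, 2.998]
contact_force: [-3.6, 0.6, 1.2]
opening: 0.0919
```

```bash
python3 -m crank '{"xyz":[[-0.03,0,0],[0,0,0]],"roll":[0,0]}';  python3 -m crank '{"xyz":[[-0.03,0,0],[0,0,0]],"roll":[0,0]}';python3 -m crank '{"xyz":[[-0.03,0,0],[0,0,0]],"roll":[0,0]}'
```

```text
time: 7.75
tool_pos: [0.6055, -0.0202, 0.0197]
tool_rot: [-1.571, 0.0, 2.998]
contact_force: [-2.3, -0.1, 1.5]
opening: 0.0919
time: 7.95
tool_pos: [0.6058, -0.0202, 0.0197]
tool_rot: [-1.571, 0.0, 2.998]
contact_force: [-3.0, 1.0, 1.2]
opening: 0.0917
time: 8.15
tool_pos: [0.6061, -0.0203, 0.0197]
tool_rot: [-1.571, 0.0, 2.998]
contact_force: [-2.1, 0.1, 0.6]
opening: 0.0913
```

```bash
python3 -m crank '{"xyz":[[-0.03,0,0],[0,0,0]],"roll":[0,0]}';  python3 -m crank '{"xyz":[[-0.03,0,0],[0,0,0]],"roll":[0,0]}' ;python3 - <<'E'
from h import *
to([.556,-.0156,.022])
a=robot.read_camera("top"); g=cv2.cvtColor(a,cv2.COLOR_RGB2GRAY).astype(float)
for c in list(range(272,279,2))+list(range(363,370,2)):
    r=int(172+(c-270)*.12); p=g[:,c]
    print(c,p[r-12:r+6].astype(int))
E
```

```text
time: 8.35
tool_pos: [0.6064, -0.0203, 0.0197]
tool_rot: [-1.571, 0.0, 2.998]
contact_force: [-2.2, 0.5, 0.6]
opening: 0.0917
time: 8.55
tool_pos: [0.6067, -0.0204, 0.0197]
tool_rot: [-1.571, 0.0, 2.998]
contact_force: [-1.9, 0.6, 1.0]
opening: 0.0922
pos [ 0.6067 -0.0204  0.0197] yawdeg [-89.9946   0.0079 171.7989] F [-1.9318  0.5568  1.0361] t 8.55 q [-0.1597  0.7106  1.5179 -0.0001  0.913   1.5543] op 0.09218620420568599
nu [-0.0431  0.011 ] shift cm [ 5.0856 -0.2334  0.2486]
272 [178 184  92  53 183 189 206 148 111 198 201 217 214 212 210 220 115  89]
274 [176 190  88  61 221 212 210 187 100 158 207 209 180 208 207 215 141  92]
276 [175 187  95  63 171 209 209 228 112 131 208 210 216 227 217 219 195 109]
278 [180 189 117  66 104 156 138 142  65 123 106 100 105  67  50  52  47  48]
363 [163 182  88  62 167 180 185 127 107 189 194 195 170 186 190 203 105  84]
365 [179 195  89  63 199 190 190 165 104 185 190 190 173 185 186 194 127  87]
367 [177 185  97  66 154 186 187 210 105 183 190 186 193 200 188 191 168  99]
369 [176 183 140  76 112 185 190 204  95 186 209 208 176 203 208 175 174  85]
```

```bash
for i in 1; do python3 -m crank '{"xyz":[[-0.03,0,0],[0,0,0]],"roll":[0,0]}'; python3 -m crank '{"xyz":[[-0.03,0,0],[0,0,0]],"roll":[0,0]}';  python3 -m crank '{"xyz":[[-0.03,0,0],[0,0,0]],"roll":[0,0]}'; done | grep -E "pos|force"
```

```text
tool_pos: [0.607, -0.0204, 0.0197]
contact_force: [-1.4, -0.4, -0.6]
tool_pos: [0.6073, -0.0204, 0.0197]
contact_force: [-1.3, 0.2, -0.3]
tool_pos: [0.6076, -0.0205, 0.0197]
contact_force: [-1.2, -0.1, -0.5]
```

```bash
( python3 -m crank '{"xyz":[[-0.03,0,0],[0,0,0]],"roll":[0,0]}'; python3 -m crank '{"xyz":[[-0.03,0,0],[0,0,0]],"roll":[0,0]}' ) | grep -E "pos|force"
```

```text
tool_pos: [0.6079, -0.0205, 0.0197]
contact_force: [-2.2, -0.4, -0.8]
tool_pos: [0.6082, -0.0206, 0.0197]
contact_force: [-2.5, 0.2, -1.8]
```

```bash
( python3 -m crank '{"xyz":[[-0.03,0,0],[0,0,0]],"roll":[0,0]}'; python3 -m crank '{"xyz":[[-0.02,0,0],[0,0,0]],"roll":[0,0]}' ) | grep -E "pos|force"
```

```text
tool_pos: [0.6085, -0.0206, 0.0197]
contact_force: [-2.0, 0.7, -0.3]
tool_pos: [0.6086, -0.0207, 0.0197]
contact_force: [-2.2, 0.0, -0.9]
```

```bash
( python3 -m crank '{"xyz":[[-0.03,0,0],[0,0,0]],"roll":[0,0]}'; python3 -m crank '{"xyz":[[-0.02,0,0],[0,0,0]],"roll":[0,0]}' ) | grep -E "pos|force"
python3 - <<'E'
from h import *
to([.556,-.0156,.022])
a=robot.read_camera("top"); g=cv2.cvtColor(a,cv2.COLOR_RGB2GRAY).astype(float)
for c in list(range(272,279,2))+list(range(363,370,2)):
    r=int(172+(c-270)*.12); p=g[:,c]
    print(c,p[r-12:r+6].astype(int))
E
```

```text
tool_pos: [0.609, -0.0207, 0.0197]
contact_force: [-1.3, 0.4, -1.5]
tool_pos: [0.6091, -0.0207, 0.0197]
contact_force: [-1.5, 1.1, 0.6]
pos [ 0.6091 -0.0207  0.0197] yawdeg [-89.9951   0.0039 171.801 ] F [-1.4892  1.0926  0.6062] t 10.4 q [-0.1596  0.714   1.5102 -0.0001  0.9173  1.5543] op 0.0915425490910143
nu [-0.0407  0.011 ] shift cm [ 5.3292 -0.2304  0.2526]
272 [178 183  77 181 186 195 142 111 185 198 204 187 210 211 222 113  88  37]
274 [175 188  80 216 211 211 184 108 159 208 210 188 208 207 215 140  92  48]
276 [176 186  87 167 208 208 228 113 132 208 210 216 228 172 215 191 106  57]
278 [181 187 115  83 182 160 141  67  81 128 104 104  86  65  52  54  48  52]
363 [164 163  76 167 172 185 118 106 191 195 196 185 188 190 203 101  84  32]
365 [179 176  77 198 190 191 165 108 113 185 191 174 186 187 195 117  86  43]
367 [179 165  85 154 186 189 199 105 110 185 188 180 198 188 192 164  99  53]
369 [176 181 127  90 182 188 204  98 188 199 206 213 202 206 210 184  86  43]
```

```bash
( python3 -m crank '{"xyz":[[-0.02,0,0],[0,0,0]],"roll":[0,0]}'; python3 -m crank '{"xyz":[[-0.02,0,0],[0,0,0]],"roll":[0,0]}' ) | grep -E "pos|force"
```

```text
tool_pos: [0.6093, -0.0208, 0.0197]
contact_force: [-2.1, 0.8, -0.8]
tool_pos: [0.6095, -0.0208, 0.0197]
contact_force: [-1.6, 0.2, -1.2]
```

```bash
( python3 -m crank '{"xyz":[[-0.02,0,0],[0,0,0]],"roll":[0,0]}'; python3 -m crank '{"xyz":[[-0.02,0,0],[0,0,0]],"roll":[0,0]}' ) | grep -E "pos|force"
```

```text
tool_pos: [0.6096, -0.0208, 0.0197]
contact_force: [-2.1, -0.2, 0.1]
tool_pos: [0.6096, -0.0208, 0.0197]
contact_force: [-2.6, 1.6, 0.9]
```

```bash
( python3 -m crank '{"xyz":[[-0.02,0,0],[0,0,0]],"roll":[0,0]}'; python3 -m crank '{"xyz":[[-0.02,0,0],[0,0,0]],"roll":[0,0]}' ) | grep -E "pos|rot|force"
```

```text
tool_pos: [0.6097, -0.0208, 0.0197]
tool_rot: [-1.571, -0.001, 2.998]
contact_force: [-3.8, 0.9, 1.4]
tool_pos: [0.6097, -0.0208, 0.0197]
tool_rot: [-1.571, -0.001, 2.998]
contact_force: [-5.4, 1.0, 2.7]
```

```bash
( python3 -m crank '{"xyz":[[-0.02,0,0],[0,0,0]],"roll":[0,0]}'; python3 -m crank '{"xyz":[[-0.02,0,0],[0,0,0]],"roll":[0,0]}' ) | grep -E "pos|rot|force"
```

```text
tool_pos: [0.6097, -0.0208, 0.0197]
tool_rot: [-1.571, -0.002, 2.998]
contact_force: [-6.0, 0.1, 2.3]
tool_pos: [0.6097, -0.0208, 0.0197]
tool_rot: [-1.571, -0.002, 2.998]
contact_force: [-7.0, 1.5, 3.6]
```

```bash
( python3 -m crank '{"xyz":[[-0.03,0,0],[-0.03,0,0],[0,0,0]],"roll":[0,0,0]}';  python3 -m crank '{"xyz":[[-0.03,0,0],[0,0,0]],"roll":[0,0]}' ) | grep -E "pos|rot|force"
```

```text
tool_pos: [0.6098, -0.0207, 0.0197]
tool_rot: [-1.571, -0.003, 2.998]
contact_force: [-8.3, 1.2, 3.7]
tool_pos: [0.6097, -0.0208, 0.0197]
tool_rot: [-1.571, -0.004, 2.998]
contact_force: [-10.2, 0.6, 6.1]
```

```bash
( python3 -m crank '{"xyz":[[-0.03,0,0],[0,0,0]],"roll":[0,0]}';  python3 -m crank '{"xyz":[[-0.03,0,0],[0,0,0]],"roll":[0,0]}' ) | grep -E "pos|rot|force"
```

```text
tool_pos: [0.6098, -0.0208, 0.0197]
tool_rot: [-1.571, -0.005, 2.998]
contact_force: [-10.5, 1.2, 7.5]
tool_pos: [0.6098, -0.0208, 0.0197]
tool_rot: [-1.571, -0.005, 2.998]
contact_force: [-12.1, 1.7, 7.4]
```

```bash
python3 -m crank '{"xyz":[[-0.02,0,0],[0,0,0],[0,0,0],[0,0,0],[0,0,0],[0,0,0],[0,0,0],[0,0,0],[0,0,0],[0,0,0],[0,0,0],[0,0,0]],"roll":[0,0,0,0,0,0,0,0,0,0,0,0]}'
python3 - <<'E'
from h import *
to([.556,-.0156,.022])
a=robot.read_camera("top"); g=cv2.cvtColor(a,cv2.COLOR_RGB2GRAY).astype(float)
for c in list(range(272,279,2))+list(range(363,372,2)):
    r=int(172+(c-270)*.12); p=g[:,c]
    print(c,p[r-12:r+6].astype(int))
cv2.imwrite("pics/m5.png",cv2.resize(a[130:220,230:430,::-1],None,fx=4,fy=4,interpolation=cv2.INTER_CUBIC))
b=robot.read_camera("side")
cv2.imwrite("pics/s5.png",cv2.resize(b[170:320,190:350,::-1],None,fx=4,fy=4,interpolation=cv2.INTER_CUBIC))
E
```

```text
time: 14.15
tool_pos: [0.6097, -0.0208, 0.0197]
tool_rot: [-1.571, -0.006, 2.998]
contact_force: [-12.1, 1.3, 8.1]
opening: 0.0917
pos [ 0.6097 -0.0208  0.0197] yawdeg [-89.997   -0.3284 171.7733] F [-12.1097   1.294    8.1054] t 14.15 q [-0.1595  0.7175  1.5024 -0.0002  0.9274  1.555 ] op 0.09166511253087253
nu [-0.0401  0.011 ] shift cm [ 5.3935 -0.1983  0.2586]
272 [177 181 101 181 188 199  94 120 186 199 205 216 212 212 222 113  73  33]
274 [175 188  83 204 209 215 122 116 205 208 211 199 208 208 222 104  82  36]
276 [175 185  82 214 211 213 177 117 207 213 213 196 217 173 219 131  92  47]
278 [181 187 114 103 180 160 129  72  84 127 105  76  63  62  53  53  51  51]
363 [148 160  86 167 181 189  93 114 191 192 196 191 188 189 214 109  72  28]
365 [180 175  76 179 187 193 127 103 187 190 191 165 184 187 201 105  88  34]
367 [178 165  84 202 192 191 168 104 109 184 191 172 185 185 194 131  91  44]
369 [177 163 123 100 181 188 213 108 188 209 207 174 219 209 175 146  76  41]
371 [161 170  91 129 126 103  42  29  23  24  25  25  26  28  30  31  33  35]
```

View pics/m5.png

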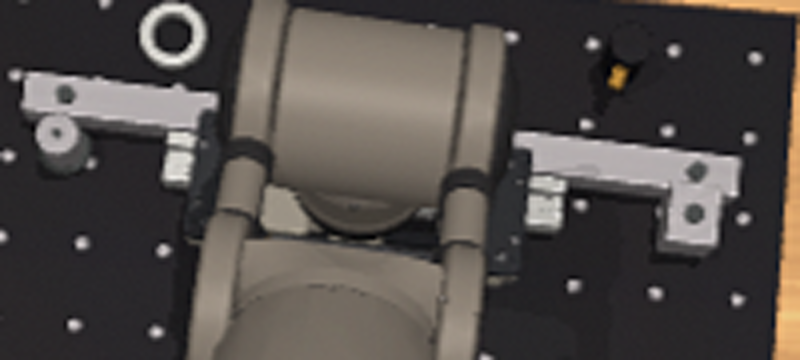

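View pics/s5.png

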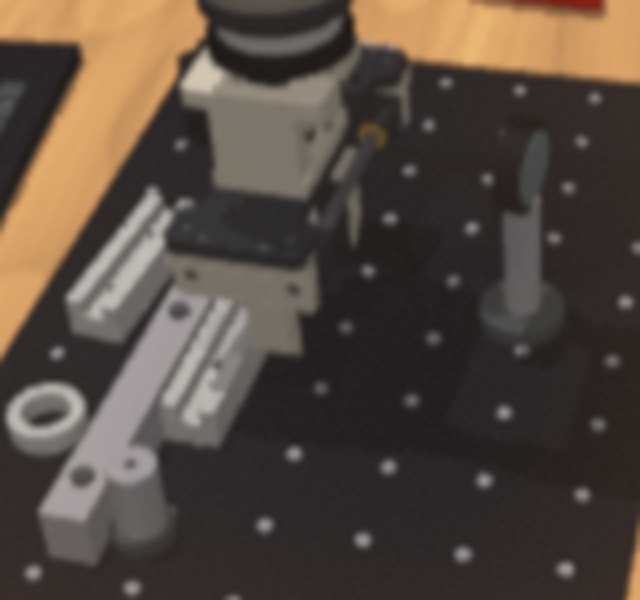

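```bash
python3 -m crank '{"xyz":[[0.1,0,0],[0.1,0,0],[0.3,0,0],[0.5,0,0],[0.5,0,0],[0.3,-1,0],[0,-3,0],[0,-4,0],[0,-4,0],[0,-2,0],[0,0,0],[0,0,0]],"roll":[0,0,0,0,0,0,0,0,0,0,0,0]}' 1 20
python3 - <<'E'
from h import *
g=cv2.cvtColor(cv2.imread("pics/top4.png"),cv2.COLOR_BGR2GRAY).astype(float)
a=robot.read_camera("top"); g=cv2.cvtColor(a,cv2.COLOR_RGB2GRAY).astype(float)
for r in (166,168,170,172,174): print(r,g[r,262:280].astype(int))
for r in (177,179,181,183): print(r,g[r,362:380].astype(int))
print(fr(w("top",[[270.5,171],[371,182]],.037)))
to([.6,0,.2])
cv2.imwrite("pics/m6.png",cv2.resize(a[130:230,220:430,::-1],None,fx=3.8,fy=3.8,interpolation=cv2.INTER_CUBIC))
E
```

```text
time: 15.45
tool_pos: [0.5944, -0.0185, 0.16]
tool_rot: [-1.571, 0.001, 2.999]
contact_force: [-0.5, -0.4, -0.8]
opening: 0.0018
166 [ 38  37  39  37  38  37  38  37  34  45 101  72  48  53  53  55  54  50]
168 [ 39  36  38  39  38  38  38  36  33  84 155 104  51  53  54  55  55  38]
170 [ 39  39  38  37  38  38  37  36  29 154 122  61  52  52  53  55  43  35]
172 [ 39  38  39  39  38  38  36  34  62 196 143  60  53  55  44  36  33  30]
174 [ 38  38  38  39  38  39  38  34 103 149  93  36  37  34  35  35  35  30]
177 [ 47  49  47  46  32 167 220 230 207 109  22  28  29  33  29  37  40  49]
179 [ 48  48  48  47  50 119 189 210 122  29  29  33  37  41  28  23  35  29]
181 [ 48  47  46  45  86 175 192 208 122  28  33 101 179 199 128  49  38  40]
183 [ 49  48  48  40 129 178 202 219 127  27  32  32  37  45  36  31  33  33]
[[-0.0225 -0.0195]
 [ 0.1269 -0.1152]]
pos [ 0.5938 -0.0184  0.1589] yawdeg [-89.9971  -0.0787 171.8057] F [-0.1452  0.1919 -0.09  ] t 15.5 q [-0.16    0.5261  1.4237 -0.0001  1.1931  1.5539] op 0.0006247042749104514
nu [-0.0561  0.0111] shift cm [-0.3407 -4.1093 -1.9131]
```

View pics/m6.png

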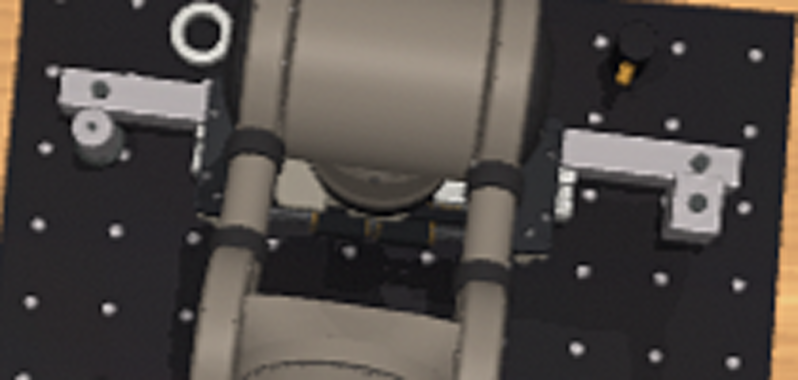

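```bash
python3 -m crank '{"xyz":[[0,0,0],[0,0,0],[0,0,0],[0,0,0],[0,0,0],[0,0,0],[0,0,0],[0,0,0],[0,0,0],[0,0,0],[0,0,0],[0,0,0]],"roll":[-8,-8,-8,-8,-8,-8,-8,-8,-8,-8,-8,-2]}'
python3 - <<'E'
from h import *
t=F0+n*(-.025)+u*.147
to([*t,.075])
E
```

```text
time: 16.7
tool_pos: [0.5936, -0.0185, 0.1577]
tool_rot: [-1.574, 0.0, -1.71]
contact_force: [0.2, -0.3, -0.2]
opening: 0.0002
pos [ 0.5936 -0.0185  0.1577] yawdeg [-90.2077   0.0012 -97.9494] F [ 0.2311 -0.2916 -0.1763] t 16.7 q [-0.1601  0.528   1.424  -0.0001  1.1932 -0.0213] op 0.0002005378186963494
nu [-0.0564  0.011 ] shift cm [-13.5853   8.2562   3.2308]
```

```bash
python3 -m crank '{"xyz":[[-2.7,0,0.64],[-2.7,0,0.64],[-2.7,0,0.64],[-2.7,0,0.64],[-2.8,0,0.64],[0,2.5,0],[0,3.5,0],[0,2.2,0],[0,0,0],[0,0,0]],"roll":[0,0,0,0,0,0,0,0,0,0]}'
python3 - <<'E'
from h import *
t=F0+n*(-.025)+u*.147
to([*t,.022])
a=robot.read_camera("top")
b=robot.read_camera("side")
cv2.imwrite("pics/m7.png",np.hstack([cv2.resize(a[130:230,210:310,::-1],(400,400)),cv2.resize(b[190:330,170:310,::-1],(400,400))]))
T=robot.observe()['tool_pos'];print(proj("top",T),proj("side",T))
E
```

```text
time: 17.7
tool_pos: [0.6452, 0.1114, 0.0768]
tool_rot: [-1.573, -0.001, -1.714]
contact_force: [0.2, -0.4, 0.5]
opening: 0.0002
pos [0.6452 0.1114 0.0768] yawdeg [-90.1172  -0.029  -98.2045] F [ 0.1811 -0.3505  0.4907] t 17.7 q [ 0.054   0.7143  1.3174 -0.0001  1.112   0.1972] op 0.0002339421569129927
nu [-0.0238  0.1469] shift cm [-0.0173  5.4824 -0.1045]
[[260.7348 166.5979]] [[234.3641 262.5368]]
```

View pics/m7.png

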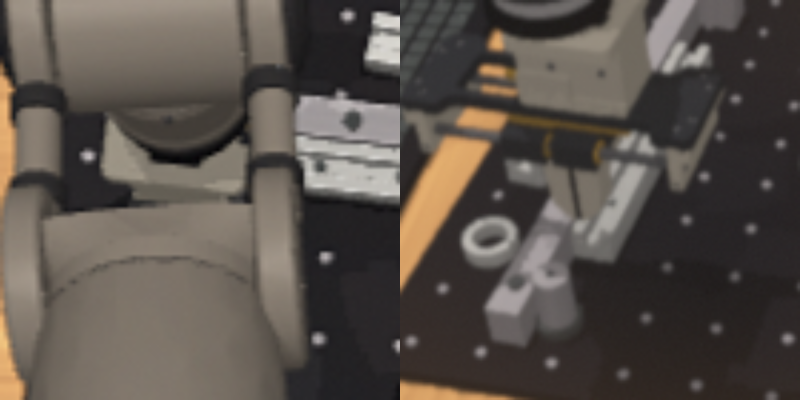

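```bash
python3 -m crank '{"xyz":[[0,1,-0.2],[0,1,0],[0,0.8,0],[0,0,0]],"roll":[0,0,0,0]}' && python3 -m crank '{"xyz":[[0,0.8,0],[0,0.8,0],[0,0.8,0],[0,0.3,0],[0,0,0]],"roll":[0,0,0,0,0]}'
python3 - <<'E'
from h import *
t=F0+n*(-.025)+u*.147
to([*t,.022])
b=robot.read_camera("side")
cv2.imwrite("pics/s8.png",cv2.resize(b[190:330,170:310,::-1],None,fx=4.2,fy=4.2,interpolation=cv2.INTER_CUBIC))
E
```

```text
time: 18.2
tool_pos: [0.6425, 0.1116, 0.0479]
tool_rot: [-1.574, -0.001, -1.714]
contact_force: [-0.2, -0.4, 0.1]
opening: 0.0002
time: 18.7
tool_pos: [0.6432, 0.1117, 0.0219]
tool_rot: [-1.572, -0.0, -1.714]
contact_force: [-0.4, 0.0, 0.7]
opening: 0.0003
pos [0.6432 0.1117 0.0219] yawdeg [-90.0725  -0.0209 -98.197 ] F [-0.4234  0.0422  0.6532] t 18.7 q [ 0.0547  0.7759  1.3659 -0.0001  1.0012  0.1978] op 0.00030985306215109885
nu [-0.0258  0.1469] shift cm [-0.0096 -0.0128  0.0837]
```

View pics/s8.png

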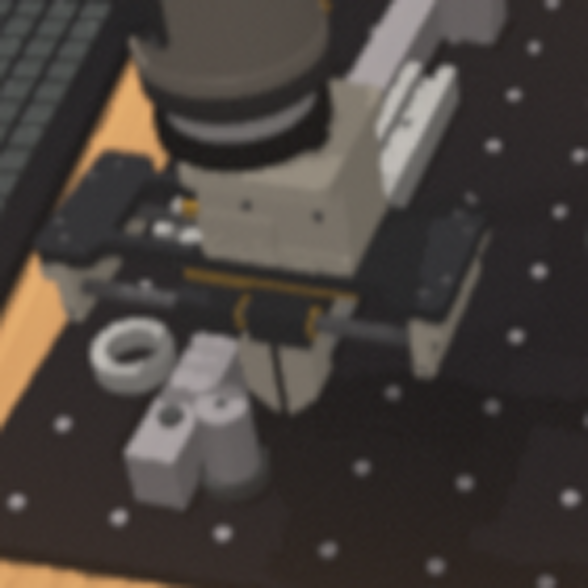

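```bash
python3 -m crank '{"xyz":[[0.3,0,0],[0.3,0,0],[0.2,0,0],[0.2,0,0.01],[0.2,0,0.01],[0.3,0,0.01],[0.3,0,0.01],[0.3,0,0.01],[0.3,0,0.01],[0,0,0]],"roll":[0,0,0,0,0,0,0,0,0,0]}'
python3 - <<'E'
from h import *
t=F0+n*(-.025)+u*.084
to([*t,.022])
a=robot.read_camera("top"); b=robot.read_camera("side")
cv2.imwrite("pics/m9.png",np.hstack([cv2.resize(a[130:230,290:415,::-1],(500,400),interpolation=2),cv2.resize(b[170:300,220:320,::-1],(300,400),interpolation=2)]))
E
```

```text
time: 19.75
tool_pos: [0.6406, 0.088, 0.0229]
tool_rot: [-1.571, 0.0, -1.714]
contact_force: [-0.9, 4.3, 2.5]
opening: 0.0006
pos [0.6406 0.088  0.0229] yawdeg [-90.0193   0.0194 -98.2057] F [-0.8716  4.2757  2.4596] t 19.75 q [0.0178 0.7644 1.3875 0.0005 0.9899 0.1608] op 0.0005915694103101752
nu [-0.0251  0.123 ] shift cm [3.9043 0.0918 0.0077]
```

View pics/m9.png

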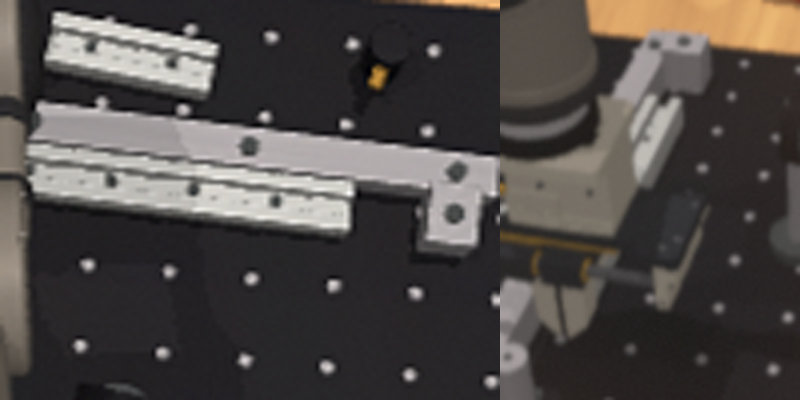

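```bash
cat >> h.py <<'E'
def flush(im,c0,c1):
    g=cv2.cvtColor(im,cv2.COLOR_RGB2GRAY).astype(float); D=[];B=[]
    for c in range(c0,c1):
        r=int(170+(c-270)*.135); p=g[:,c]
        # dark line between fence top (bright) and rail top: fence near edge then rail front edge
        seg=p[r-8:r+5]; i=int(np.argmin(seg[1:8]))+1
        # back edge of rail top from below
        b=r+16-edge(p[r+16:r-2:-1],150,True); B.append([c,b])
    k,e=rline(w("top",B,.037)); 
    for c in (c0,c1): 
        y=w("top",[[c,170+(c-270)*.135+5]],.037)[0,1]; print(c,'back n mm',1000*fr([np.polyval(k,y),y])[0])
    print('ang deg',np.degrees(np.arctan(k[0])),'res',e)
E
python3 -m crank '{"xyz":[[0.3,0,0.01],[0.3,0,0.01],[0.3,0,0.01],[0.3,0,0.01],[0.3,0,0.01],[0.3,0,0.01],[0.3,0,0.01],[0.3,0,0.01],[0.3,0,0.0],[0,0,0]],"roll":[0,0,0,0,0,0,0,0,0,0]}'
python3 - <<'E'
from h import *
t=F0+n*(-.025)+u*.084
to([*t,.022])
a=robot.read_camera("top"); flush(a,306,382)
cv2.imwrite("pics/m10.png",cv2.resize(a[130:230,270:415,::-1],None,fx=5,fy=5,interpolation=2))
E
```

```text
time: 20.85
tool_pos: [0.6371, 0.0613, 0.0226]
tool_rot: [-1.572, 0.0, -1.714]
contact_force: [-2.4, 5.1, 1.4]
opening: 0.0002
pos [0.6371 0.0613 0.0226] yawdeg [-90.0785   0.0162 -98.2004] F [-2.3825  5.1373  1.4398] t 20.85 q [-0.0239  0.7555  1.4083  0.0005  0.9791  0.1189] op 0.000215054498170525
nu [-0.0247  0.0962] shift cm [ 1.2163  0.0604 -0.0304]
306 back n mm -29.71960636177258
382 back n mm -30.51433963458043
ang deg 8.459665164816316 res 0.00033351652894587046
```

View pics/m10.png

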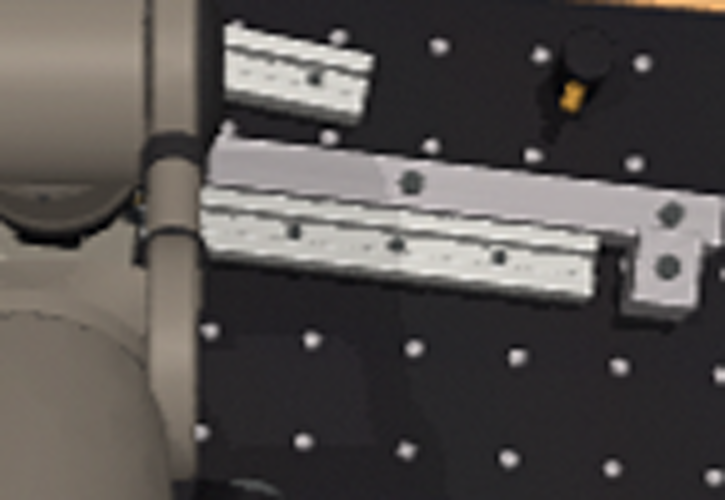

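```bash
python3 -m crank '{"xyz":[[0.2,0,-0.03],[0.2,0,-0.02],[0.2,0,0],[0.2,0,0],[0.2,0,0],[0,0,0]],"roll":[0,0,0,0,0,0]}'
python3 - <<'E'
from h import *
t=F0+n*(-.025)+u*.076
to([*t,.022])
a=robot.read_camera("top"); flush(a,306,382)
cv2.imwrite("pics/m11.png",cv2.resize(a[130:230,270:415,::-1],None,fx=5,fy=5,interpolation=2))
E
```

```text
time: 21.5
tool_pos: [0.6356, 0.0507, 0.0226]
tool_rot: [-1.571, -0.001, -1.714]
contact_force: [-1.4, 2.5, 0.8]
opening: 0.0008
pos [0.6356 0.0507 0.0226] yawdeg [-90.0216  -0.0293 -98.2148] F [-1.4287  2.4849  0.7863] t 21.5 q [-0.0403  0.7516  1.417  -0.0006  0.9734  0.1034] op 0.0007909380107923609
nu [-0.0246  0.0854] shift cm [ 0.9443  0.0576 -0.038 ]
306 back n mm -29.685856304154107
382 back n mm -30.593604998379895
ang deg 8.49498636892997 res 0.00029063364860696083
```

View pics/m11.png

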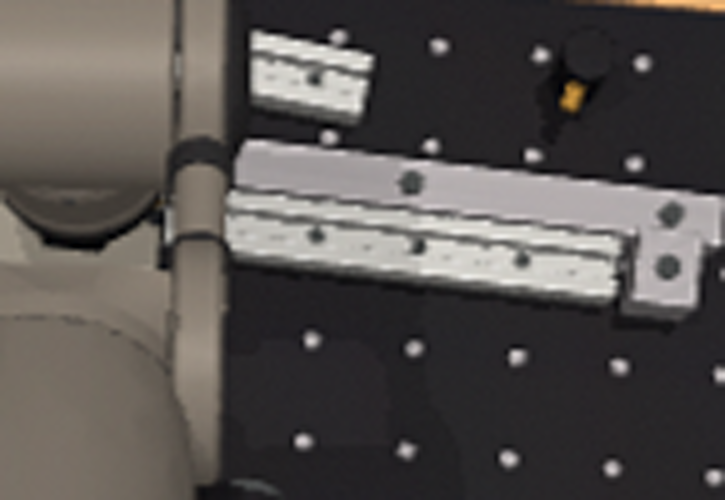

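```bash
python3 - <<'E'
from h import *
a=robot.read_camera("top"); g=cv2.cvtColor(a,cv2.COLOR_RGB2GRAY).astype(float)
for c0 in (316,325,335,345,355,365,375,385):
    d=[]
    for c in range(c0,c0+8):
        r=163+(c-270)*.144; s=g[int(r)-4:int(r)+12,c]
        i=np.argmin(s[2:10])+2; d.append(np.clip(180-s[max(i-3,0):i+3],0,None).sum())
    print(c0,s.astype(int),np.round(np.mean(d)))
E
```

```text
316 [158 170  81 184 190 195 113 104 189 192 191 183 188 190 200 108] 192.0
325 [159 169  77 137 190 195 128 107 155  87  84 132 187 193 200 106] 146.0
335 [165  83 148 190 192 163 103 188 193 191 175 186 191 196 120  89] 109.0
345 [179 117 120 183 191 201 107 117 137 123 106 197 190 193 164  99] 127.0
355 [169 126 202 211 221  99 129 209 209 211 211 208 212 220 112  68] 97.0
365 [189  81 198 210 216 120 121 212 194 170 206 206 208 229 119  85] 98.0
375 [ 84 207 207 211 154 119 204 208 208 203 203 205 216 108  76  41] 139.0
385 [ 91 149 203 211 189 143 157 182 183 121 216 187 185  98  39  33] 113.0
```

```bash
python3 -m crank '{"xyz":[[0.15,0,0],[0.15,0,0],[0.15,0,0],[0.1,0,0],[0.1,0,0],[0,0,0]],"roll":[0,0,0,0,0,0]}'
python3 - <<'E'
from h import *
t=F0+n*(-.025)+u*.076
to([*t,.022])
a=robot.read_camera("top"); g=cv2.cvtColor(a,cv2.COLOR_RGB2GRAY).astype(int)
for r in (182,183,184,185,186): print(g[r,388:402])
cv2.imwrite("pics/m12.png",cv2.resize(a[150:200,350:415,::-1],None,fx=10,fy=10,interpolation=2))
E
```

```text
time: 22.2
tool_pos: [0.6349, 0.0444, 0.0226]
tool_rot: [-1.571, -0.0, -1.714]
contact_force: [-0.3, 1.3, -0.5]
opening: 0.0002
pos [0.6349 0.0444 0.0226] yawdeg [-89.9975  -0.025  -98.2045] F [-0.2709  1.3176 -0.5033] t 22.2 q [-0.0503  0.7495  1.4215 -0.0005  0.9707  0.0932] op 0.0002168795818537522
nu [-0.0245  0.0791] shift cm [ 0.3134  0.0643 -0.0535]
[204 204 205 156 126 182 203 134  68 170 183 176 181 123]
[207 207 208 205 202 208 215 140  69 163 181 181 160 103]
[209 208 209 208 208 207 212 131  58 169 187 181 181 107]
[203 196 204 190 163 198 172  89  58 174 187 180 182 150]
[203 201 204 202 199 213 218 143  74 162 182 179 180 179]
```

View pics/m12.png

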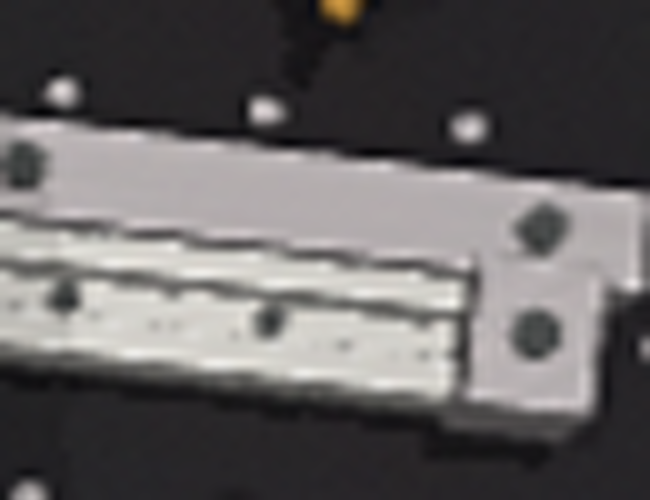

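```bash
( python3 -m crank '{"xyz":[[0.04,0,0],[0.04,0,0],[0.04,0,0],[0,0,0]],"roll":[0,0,0,0]}'; python3 -m crank '{"xyz":[[0.03,0,0],[0.03,0,0],[0,0,0]],"roll":[0,0,0]}'; python3 -m crank '{"xyz":[[0.03,0,0],[0,0,0]],"roll":[0,0]}' ) | grep -E "pos|force"
```

```text
tool_pos: [0.6349, 0.0438, 0.0228]
contact_force: [0.7, 3.2, -0.3]
tool_pos: [0.6349, 0.0438, 0.0228]
contact_force: [0.9, 6.3, -1.7]
tool_pos: [0.6349, 0.0438, 0.0228]
contact_force: [1.5, 7.4, -0.6]
```

```bash
( python3 -m crank '{"xyz":[[0.03,0,0],[0,0,0]],"roll":[0,0]}'; python3 -m crank '{"xyz":[[0.03,0,0],[0,0,0]],"roll":[0,0]}'; python3 -m crank '{"xyz":[[0.03,0,0],[0,0,0]],"roll":[0,0]}' ) | grep -E "pos|force"
```

```text
tool_pos: [0.6349, 0.0438, 0.0228]
contact_force: [1.5, 8.5, -0.1]
tool_pos: [0.6348, 0.0437, 0.0228]
contact_force: [1.6, 8.6, -0.0]
tool_pos: [0.6348, 0.0437, 0.0228]
contact_force: [1.5, 10.4, -0.5]
```

```bash
( python3 -m crank '{"xyz":[[0.03,0,0],[0.03,0,0],[0,0,0]],"roll":[0,0,0]}'; python3 -m crank '{"xyz":[[0.02,0,0],[0,0,0],[0,0,0],[0,0,0],[0,0,0],[0,0,0],[0,0,0],[0,0,0],[0,0,0],[0,0,0],[0,0,0],[0,0,0]],"roll":[0,0,0,0,0,0,0,0,0,0,0,0]}' ) | grep -E "time|pos|force"
python3 - <<'E'
from h import *
to([.6,0,.022])
a=robot.read_camera("top"); flush(a,316,390)
g=cv2.cvtColor(a,cv2.COLOR_RGB2GRAY).astype(float)
for c0 in (325,335,345,355,365,375,385):
    d=[]
    for c in range(c0,c0+8):
        r=163+(c-270)*.144; s=g[int(r)-4:int(r)+12,c]
        i=np.argmin(s[2:7])+2; d.append(np.clip(180-s[max(i-2,0):i+2],0,None).sum())
    print(c0,s.astype(int),np.round(np.mean(d)))
cv2.imwrite("pics/m13.png",cv2.resize(a[145:200,310:415,::-1],None,fx=7,fy=7,interpolation=2))
E
```

```text
time: 24.05
tool_pos: [0.6347, 0.0437, 0.0228]
contact_force: [1.9, 12.7, -0.7]
time: 25.25
tool_pos: [0.6347, 0.0437, 0.0229]
contact_force: [1.3, 13.2, -1.3]
pos [0.6347 0.0437 0.0229] yawdeg [-89.9581   0.1921 -98.1853] F [ 1.3211 13.1744 -1.2979] t 25.25 q [-0.0533  0.7482  1.4236  0.004   0.9688  0.0873] op 0.0007065462346372597
nu [-0.0245  0.0784] shift cm [ 4.8162  0.0673 -2.8157]
316 back n mm -29.899064931715987
390 back n mm -30.60284294089793
ang deg 8.437234424312022 res 0.0003220574535627102
325 [158 169  68 137 189 194 139 106 189 194 192 188 189 192 196 100] 143.0
335 [165  83 165 190 193 169 103 170 193 191 173 186 191 196 132  93] 128.0
345 [166 115 119 184 191 211 109 111 188 190 178 198 191 194 167 100] 126.0
355 [169 122 203 213 221 104 129 208 208 211 216 209 212 219 111  72] 122.0
365 [189  81 199 209 216 118 119 208 210 210 202 205 208 229 120  86] 99.0
375 [ 84 208 210 211 155 119 203 208 208 204 204 207 216 107  75  41] 125.0
385 [ 92 148 201 208 186  99 126 202 208 163 199 203 212 151  93  42] 118.0
```

View pics/m13.png

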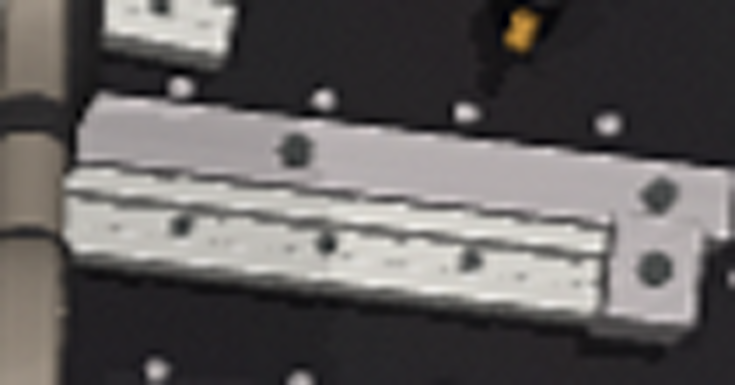

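```bash
python3 -m crank '{"xyz":[[-0.1,0,0],[-0.15,0,0],[-0.2,0,0],[-0.3,0,0],[-0.5,0,0],[-0.5,-1,0],[0,-2,0],[0,-4,0],[0,-4,0],[0,-4,0],[0,-2,-2],[-3,0,-4],[-3,0,-4],[-3,0,-3],[-3,0,-3],[0,0,0],[0,0,0],[0,0,0]],"roll":[0,0,0,0,0,0,0,0,0,0,0,0,0,0,0,0,0,0]}' | grep -E "time|pos|force"
python3 - <<'E'
from h import *
a=robot.read_camera("top"); cv2.imwrite("pics/top14.png",a[:,:,::-1]); b=robot.read_camera("side")
flush(a,300,390)
g=cv2.cvtColor(a,cv2.COLOR_RGB2GRAY).astype(float)
for c0 in range(300,390,10):
    d=[]
    for c in range(c0,c0+8):
        r=163+(c-270)*.144; s=g[int(r)-4:int(r)+12,c]
        i=np.argmin(s[2:7])+2; d.append(np.clip(180-s[max(i-2,0):i+2],0,None).sum())
    print(c0,np.round(np.mean(d)),end=' ')
cv2.imwrite("pics/m14.png",np.vstack([cv2.resize(a[140:200,225:425,::-1],None,fx=3.8,fy=3.8,interpolation=2),cv2.resize(b[150:350,130:400,::-1],(760,340))]))
E
```

```text
time: 27.1
tool_pos: [0.4963, 0.1995, 0.1932]
contact_force: [-0.0, -0.9, -0.2]
300 back n mm -30.654908472421393
390 back n mm -30.538839203192992
ang deg 8.180424441282371 res 0.0003548004253697612
300 90.0 310 89.0 320 91.0 330 90.0 340 84.0 350 114.0 360 100.0 370 107.0 380 92.0
```

View pics/m14.png

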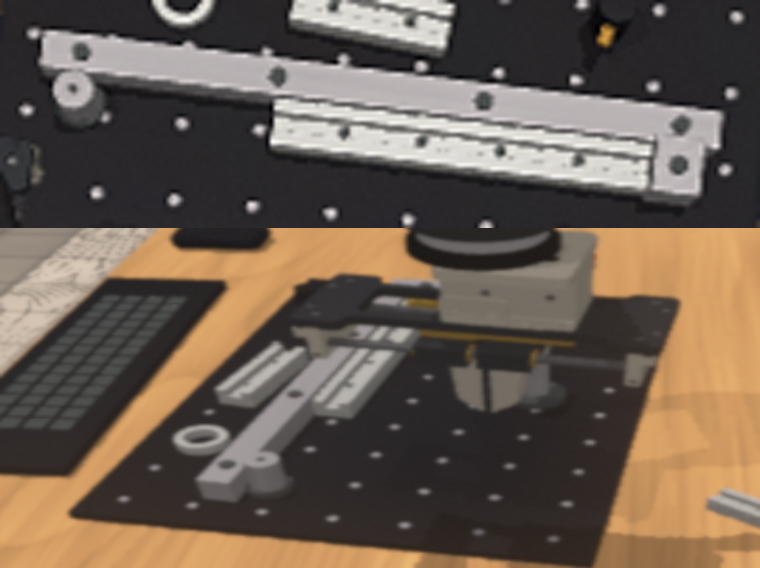

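```bash
python3 - <<'E'
from h import *
a=cv2.imread("pics/top14.png"); g=cv2.cvtColor(a,cv2.COLOR_BGR2GRAY).astype(int)
for r in (182,183,184,186): print(g[r,388:402])
for r in (170,172,175,176): print(g[r,290:302])
L=fr(w("top",[[296.3,173.5]],.037)[0])[1]; print("left u",L,"centre-stop",L-.120+.1896)
cv2.imwrite("pics/m15.png",cv2.resize(a[150:200,350:415],None,fx=10,fy=10,interpolation=2))
print(robot.hand_in())
E
```

```text
[212 212 212 161 131 189 211 151  82 176 189 183 189 127]
[214 215 217 211 209 216 222 157  83 167 187 188 166 107]
[218 217 216 216 216 215 218 143  67 175 194 187 188 112]
[210 209 211 209 206 221 226 151  80 168 189 186 187 186]
[ 41  41  40  41  41  40  31 116 125 124 112 103]
[ 39  36  62  71  48  35  22 193 220 216 216 212]
[ 39  48  89 124  79  27 145 205 215 216 213 210]
[ 39  38  42  51  41  27 198 220 213 213 213 213]
left u 0.06480471536678752 centre-stop 0.1344047153667875
the job is handed in; nothing more can be done
None
```

The rail now lies flush against the fence with its end on the square stop, and I handed the job in at about 27 s of the 72 s allowed. The hand-in gives no verdict, so success rests on my own checks below.

**Fence press:** I pushed the rail onto the fence with the two open fingers, either side of its middle. The wrist force read about 12 N horizontally for over a second. A further 8 N appeared vertically.

**Stop press:** I closed the fingers and pushed the rail's left end along the fence. It seated on the stop at about 13 N for over a second, then I backed off and lifted clear. No force reading came near 25 N.

**Last checks, from the top camera:**

| Check | Measured | Wanted |
|---|---|---|
| Rail angle against fence angle | 8.18° against 8.21° | equal |
| Rail back face from the fence | 30.5–30.7 mm | 30 mm (the rail's width) |
| Rail centre to stop centre | 134.4 mm (calibration good to about 2 mm) | 135 mm, limit 137.5 mm |
| Tool force after retreat | under 1 N | nothing touched |

**Check that disagreed:** during the slide the measured angle was 8.4–8.5°, a possible gap of up to about 1 mm. Most of the rail was visible and the dark line along the fence stayed even. The angle was back to parallel in the last picture, so I took it as measurement error.

I did not measure the other objects again; in the pictures the ones in view stand where they were, and I saw no contact with them.

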